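# Feeler gauge into the sliding-door runner that takes it

## Robot

A 6-joint arm with a two-finger parallel gripper is mounted at the origin on the work surface. World frame = base frame: x ahead of the robot, y to its left, z up, the work surface at z = 0. Lengths are in mm, angles in rad, forces in N, time in s.
With the tool pointing down it reaches from about 375 to 900 mm from the base axis. Payload 3.1 kg.
Tool frame: the origin (TCP) lies on the centre line of the jaws, within the pads' length; the fingertips stand 14 mm ahead of it and the grasp point (between the pads) lies 5 mm behind it; z points along the fingers, y is the line along which they close (so a half turn about z gives the same grasp; the last joint's range is limited). The gripper opens to 85 mm and grips with 20 to 120 N. Pads are 22 mm wide; open, the fingers measure 114 mm over their backs; the gripper's body (76 mm by 85 mm) begins 54 mm behind the grasp point. The pads swing forward as they close: fully open they stand 13 mm farther back than shut.
Start: joints at [0.951, 0.527, 1.433, -0, 1.181, -0.178], TCP at [267.188, 564.985, 245.31] pointing down, gripper open.
Joint ranges: [-3.08, 3.08], [-0.75, 2.2], [0.22, 2.44], [-1.43, 4.57], [0, 2.65], [-2.85, 2.85]. Speed limits (rad/s): [2.79, 2.79, 3.14, 3.14, 3.14, 3.14].

## Interface

Orientations are given as a unit quaternion [x, y, z, w].
In Python, from rig import env, capture gives the robot as it stands.
- The arm moves only by the tool play_rows, never from a script. Its argument "moves" is a list of rows, each a list of 2 entries, a list of its own where there are three numbers: the shift along the world's x, y, z in mm, then the turn about the world's z in degrees. In form: [[[x, y, z], turn], ...]. A call has exactly 5 rows; each row is the pose to reach, as a shift and turn from the pose commanded when the call began; what a row does not reach only later rows make up. A row lasts 1/8 s, in which the tool goes at most 62.5 mm and 10.7 degrees, less where a joint would pass 70% of its speed; a pose out of reach is approached as far as the arm can. A call with a gripper value outside its range is refused whole. "jaw" is the finger opening in mm, from 0 to 85.4, set as the call begins (left out, the last holds). The fingers move at their own pace and stop on an object; the grip force is fixed at half the most. Time passes only in rows, so rows that repeat a pose let the fingers close, or fill a call up. It gives the time, the measured TCP pose, the force, the opening and the grip force at its end, in the units of the state.
- env.sense(): the state, without advancing time (a new reading comes with each control period).
- capture(name): name is "scene" or "top" or "wrist"; returns a dict with "pixels" (480x640x3 uint8, blue, green, red), "intrinsics" (3x3 intrinsics, pixels), "rvec" (rotation vector, rad) and "tvec" (3), from world to camera coordinates, as OpenCV has them; the wrist camera has in their place "mount" (4x4, takes a point from camera to tool coordinates, whose origin is the TCP and whose axes are the flange's). Camera axes: x right, y down, z forward; pixel columns grow to the right and rows downward; lengths in mm; the calibration is good to about 2 mm. A picture is of the moment at which its call begins: read the wrist's pose just before it. There is no depth.
- env.hand_in(): hands the job in; it is judged then, once.
The state is a dict: "clock": time; "joints": joint angles; "joint_velocities": joint speeds; "joint_efforts": joint torques, N m; "position": TCP position; "tool_rot": TCP orientation; "ft_force": force on the tool from outside, world axes, zero at the start; "torque": the same for the moment, N m; "gripper_width": finger opening in mm; "grip_force": force on a finger pad.
Only numpy, scipy, OpenCV 4.12 (cv2) and the standard library are available. Lean on these libraries where they do the work, as an engineer would, in place of code of your own. Each camera call takes 0.05 s, during which the arm holds its last target. There are 200 camera calls.

## Task

The two oak runners of the cabinet's glass sliding door are being checked: one groove is still wide enough, the other has closed up and would jam the blade. Lift the red-handled feeler gauge out of its stand, slide its blade down into the groove that it fits until the collar sits flat on the oak, and let go so that the gauge stays there, upright. Leave the yellow-handled gauge alone in its stand.

Things in the scene. Friction and masses are not known exactly. Their poses are not given: they have to be found in the camera images.
- gauge: Red-handled, 0.16 kg, upright in its fixed grey stand (80 x 70 x 60 mm high), blade down in a pocket, collar on the stand's top. Origin: centre of collar's underside; z up. Blade 36 (x) x 10 (y) mm, 45 down; collar 44 (x) x 50 (y), 10 high; handle 38 (x) x 26 (y), from 10 to 65 above the origin, gripped from above across y. All centred; a half turn is the same. Lift over 45 mm to clear the pocket.
- gauge_spare: Yellow-handled gauge: as the red one (same shape, axes, origin, kind of stand), but its blade is 26 mm thick and fits neither groove. Its handle ends 125 mm above the worktop, the highest thing near the runners. Not to be used or moved.
- runner_open: Oak runner block, fixed, 120 (x) x 90 (y) x 60 mm high, brass screw heads on top. Origin: centre of underside. A groove 20 mm wide, 48 deep, open at top and both ends, runs along x on the centre line; its lips flare over the top 10 mm to 32 mm. The red gauge's blade fits here, its width along the groove; fully home, the collar's underside rests on the block's top, 60 mm above the origin.
- runner_tight: Oak runner block, fixed, 120 (x) x 90 (y) x 60 mm high, brass screw heads on top. Origin: centre of underside. A groove 6 mm wide, 48 deep, open at top and both ends, runs along x on the centre line; its lips flare over the top 10 mm to 18 mm. Too tight: the red gauge's blade jams here.
Mind the look-alikes: they are no part of the job. Leave any orange look-alike of the gauge alone.

How it is judged:
By the outcome, as a careful person would: the job done as asked, in the order asked, and still so for the second after the job is handed in, with the robot touching nothing.
It also fails if it takes over 42 s, if anything falls off the work surface, if the arm or the gripper's body presses on something with over 40 N, if the wrist force passes 120 N, or if a joint passes its speed limit or range.

## Working session

There is one attempt and no reset: what is moved stays moved. The work goes in short steps, Python scripts to look and compute and a tool call to move; the robot and the scene stay as the last step left them, time stands still between calls to the robot, and variables do not carry over. Pictures are saved under pics/ and viewed, at most 10 in all, crops included, and the job is handed in when it is done.

Besides the shell and the picture viewer there is one more tool, called after "Call:" as name(argument=value, ...), one argument or row to a line, values as JSON. play_rows: Moves the arm, as the interface text tells. Its arguments: {"type":"object","properties":{"moves":{"type":"array"},"jaw":{"type":"number"}},"required":["moves"]}

```bash
mkdir -p pics; cat > h.py <<'E'
import numpy as np, cv2
from rig import env, capture
from scipy.spatial.transform import Rotation as R
def cam(n):
    s=env.sense(); c=capture(n); K=np.array(c['intrinsics'],float)
    if n=='wrist':
        M=np.array(c['mount']); T=np.eye(4); T[:3,:3]=R.from_quat(s['tool_rot']).as_matrix(); T[:3,3]=s['position']
        W=T@M
    else:
        Rm=cv2.Rodrigues(np.array(c['rvec'],float))[0]; W=np.eye(4); W[:3,:3]=Rm.T; W[:3,3]=-Rm.T@np.array(c['tvec'],float).ravel()
    return c['pixels'],K,W
def ray(K,W,p,z):
    p=np.atleast_2d(np.array(p,float)); d=np.c_[p,np.ones(len(p))]@np.linalg.inv(K).T@W[:3,:3].T
    o=W[:3,3]; return o+d*((z-o[2])/d[:,2])[:,None]
E
python3 - <<'E'
from h import *
s=env.sense(); print(s['clock'],s['position'],s['tool_rot'],s['gripper_width'])
ims=[]
for n in ['scene','top','wrist']:
    p,K,W=cam(n); cv2.imwrite(f'pics/{n}0.png',p); print(n,K[0,0],W[:3,3].round(),W[:3,2].round(2)); np.savez(f'{n}0.npz',p=p,K=K,W=W)
E
```

```text
0.0 [266.80474245 564.42173266 244.32222849] [ 2.19095037e-01  9.75702902e-01 -1.01887286e-03 -4.16812282e-04] 85.29222825655313
scene 468.53477170192025 [ 922. -288.  645.] [-0.48  0.41 -0.78]
top 448.2315067793036 [439.  15. 786.] [ 0.16 -0.03 -0.99]
wrist 333.78488414010627 [208. 591. 372.] [ 0.23 -0.11 -0.97]
```

View pics/top0.png

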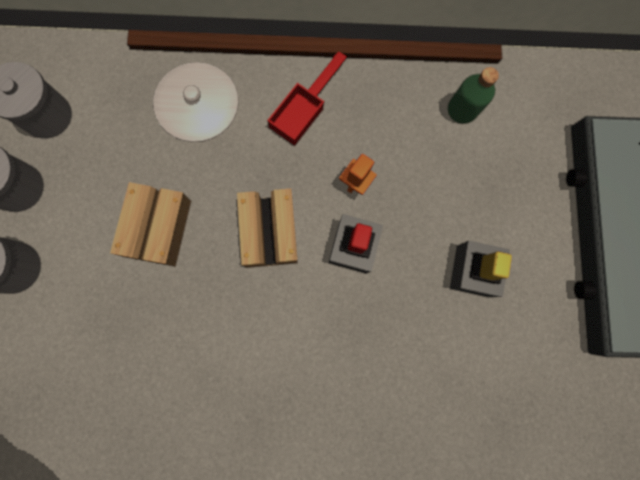

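View pics/scene0.png

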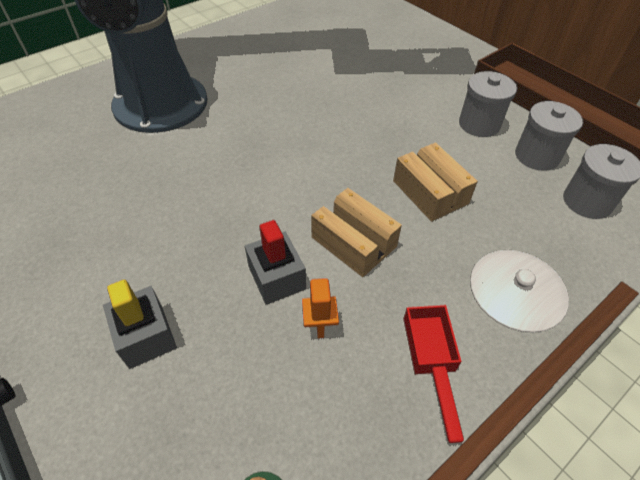

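The top view shows these candidates:
- **Red:** the handle at (360,238) in a grey stand and a dustpan at (300,110). The one in the stand with a black collar is the gauge.
- **Orange:** the look-alike at (358,175), not to be used.
- **Yellow:** the spare at (490,265).
- **Runners:** (150,223) has a narrow groove and (267,228) a wide one, so the second is the open runner.

I'll confirm in a crop and measure.

```bash
cat > m.py <<'E'
from h import *
d=np.load('top0.npz'); p,K,W=d['p'],d['K'],d['W']
hsv=cv2.cvtColor(p,cv2.COLOR_BGR2HSV)
cv2.imwrite('pics/crop.png',cv2.resize(p[150:290,100:400],None,fx=2.6,fy=2.6,interpolation=cv2.INTER_CUBIC))
def blobs(m,z,amin):
    for c in cv2.findContours(m,cv2.RETR_EXTERNAL,cv2.CHAIN_APPROX_NONE)[0]:
        if cv2.contourArea(c)<amin: continue
        q=c[:,0,:]; w=ray(K,W,q,z)[:,:2].astype(np.float32); r=cv2.minAreaRect(w); b=cv2.boxPoints(r)
        print(q.mean(0).round(),'rect c',np.round(r[0],1),'size',np.round(r[1],1),'ang',round(r[2],1))
print('oak'); blobs(cv2.inRange(hsv,(8,70,90),(25,200,255))[:,:330].copy(),60,400)
print('red'); blobs(cv2.inRange(hsv,(0,180,120),(5,255,255))|cv2.inRange(hsv,(175,180,120),(180,255,255)),125,60)
E
python3 m.py
```

```text
oak
[250. 228.] rect c [567.4 104.4] size [122.4  38. ] ang 6.2
[284. 225.] rect c [573.7  48.4] size [122.2  34.8] ang 6.7
[162. 226.] rect c [566.9 245.9] size [ 41.1 123.1] ang 80.6
[132. 220.] rect c [575.  293.8] size [ 47.8 122.8] ang 80.2
red
[361. 236.] rect c [546.5 -71.2] size [23.2 34.4] ang 76.2
[295. 115.] rect c [742.  33.] size [50.6 76.8] ang 55.3
[326.  74.] rect c [807.7 -14.3] size [17.3 85. ] ang 56.2
```

View pics/crop.png

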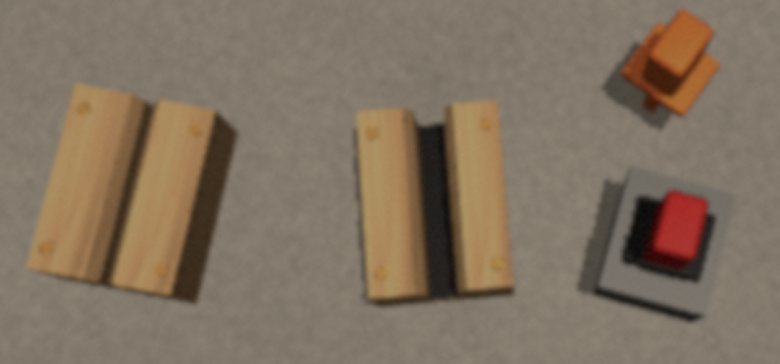

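The crop confirms it: the red handle with the black collar in the grey stand at crop (680,230), and the right-hand runner at crop (435,205) with the wide dark groove. Now I'll move above the gauge.

Call:
play_rows(
  moves=[
    [[22,-50,0],2],
    [[44,-105,0],4],
    [[66,-160,0],6],
    [[88,-215,0],8],
    [[110,-265,0],11.5],
  ],
  jaw=85,
)

```text
clock: 0.78
position: [377.5, 298.1, 245.3]
tool_rot: [0.119, 0.993, -0.0, 0.0]
ft_force: [-0.3, -0.3, 0.4]
gripper_width: 84.8
grip_force: 0.0
```

Call:
play_rows(
  moves=[
    [[24,-55,0],0],
    [[48,-110,0],0],
    [[72,-165,0],0],
    [[96,-220,0],0],
    [[118,-270,0],0],
  ],
)

```text
clock: 1.4
position: [495.8, 27.9, 245.3]
tool_rot: [0.121, 0.993, 0.0, 0.0]
ft_force: [0.4, 0.6, 0.5]
gripper_width: 85.1
grip_force: 0.0
```

Call:
play_rows(
  moves=[
    [[22,-45,0],0],
    [[43,-85,0],0],
    [[51,-100,0],0],
    [[51,-100,0],0],
    [[51,-100,0],0],
  ],
)

```text
clock: 2.02
position: [545.0, -68.5, 245.0]
tool_rot: [0.12, 0.993, 0.0, -0.001]
ft_force: [0.3, 0.6, 0.5]
gripper_width: 85.2
grip_force: 0.0
```

```bash
cat > w.py <<'E'
from h import *
import sys
s=env.sense(); print(s['clock'],s['position'].round(1) if hasattr(s['position'],'round') else s['position'],s['ft_force'],s['gripper_width'],s['grip_force'])
Rm=R.from_quat(s['tool_rot']).as_matrix(); print('tool y ang',np.degrees(np.arctan2(Rm[1,1],Rm[0,1])),'z',Rm[:,2])
n=sys.argv[1]
for nm in sys.argv[2:]:
    p,K,W=cam(nm); cv2.imwrite(f'pics/{nm}{n}.png',p); np.savez(f'{nm}{n}.npz',p=p,K=K,W=W)
E
python3 w.py 1 wrist
```

```text
2.025 [545.  -68.5 245. ] [0.34528103 0.6324943  0.53120409] 85.23922034661328 0.0
tool y ang 76.24744908615996 z [-0.00187045  0.00117737 -0.99999756]
```

View pics/wrist1.png

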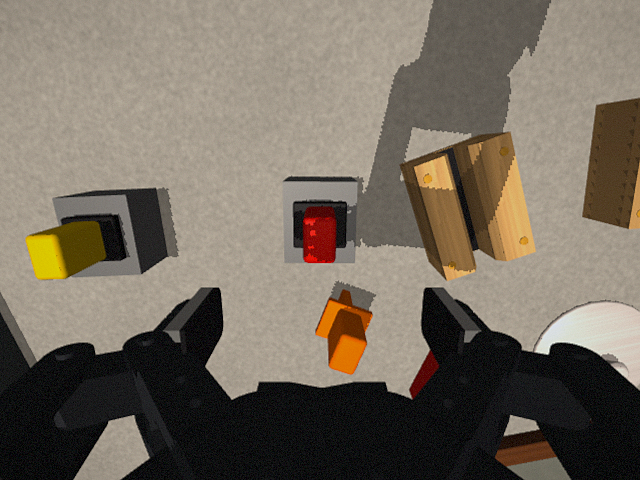

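The wrist view shows the red gauge at (319,235) in its stand, between the fingers' columns. The open runner is at (468,205), and the orange look-alike at (345,340) is clear of the descent path. Next I'll refine both positions.

```bash
cat > m2.py <<'E'
from h import *
def rect(K,W,m,z,amin,tag):
    cs=[c[:,0,:] for c in cv2.findContours(m,cv2.RETR_EXTERNAL,cv2.CHAIN_APPROX_NONE)[0] if cv2.contourArea(c)>amin]
    q=np.vstack(cs); w=ray(K,W,q,z)[:,:2].astype(np.float32); r=cv2.minAreaRect(w)
    print(tag,len(cs),'c',np.round(r[0],1),'size',np.round(r[1],1),'ang',round(r[2],1))
def box(m,x0,x1,y0,y1):
    o=np.zeros_like(m); o[y0:y1,x0:x1]=m[y0:y1,x0:x1]; return o
for n,rb,gb in [('top0',(228,305,180,275),(325,390,205,280)),('wrist1',(395,545,120,290),(270,365,165,275))]:
    d=np.load(n+'.npz'); p,K,W=d['p'],d['K'],d['W']; hsv=cv2.cvtColor(p,cv2.COLOR_BGR2HSV)
    for v in (110,130,150):
        rect(K,W,box(cv2.inRange(hsv,(8,70,v),(25,220,255)),*rb),60,100,f'{n} oak{v}')
    red=cv2.inRange(hsv,(0,150,60),(6,255,255))|cv2.inRange(hsv,(174,150,60),(180,255,255))
    for v in (100,150,170): rect(K,W,box(red&cv2.inRange(hsv,(0,0,v),(180,255,255)),*gb),125,30,f'{n} red{v}')
    x0,x1,y0,y1=gb
    blk=cv2.inRange(p,(0,0,0),(45,45,45)); gry=cv2.inRange(hsv,(0,0,70),(180,28,255))
    gry=cv2.morphologyEx(gry,cv2.MORPH_OPEN,np.ones((3,3)))
    rect(K,W,box(gry,*gb),60,100,f'{n} stand'); 
    rect(K,W,box(blk,x0+15,x1-12,y0+15,y1-15),70,30,f'{n} collar')
E
python3 m2.py
```

```text
top0 oak110 2 c [570.8  77.1] size [121.7  92.2] ang 6.3
top0 oak130 2 c [571.3  76.6] size [120.7  91.1] ang 6.4
top0 oak150 2 c [571.1  77.2] size [119.4  89.6] ang 6.2
top0 red100 1 c [546.6 -71.2] size [24.7 36. ] ang 76.2
top0 red150 1 c [547.1 -71.6] size [20.3 32.5] ang 75.3Traceback (most recent call last):
  File "m2.py", line 13, in <module>
    for v in (100,150,170): rect(K,W,box(red&cv2.inRange(hsv,(0,0,v),(180,255,255)),*gb),125,30,f'{n} red{v}')
                            ~~~~^^^^^^^^^^^^^^^^^^^^^^^^^^^^^^^^^^^^^^^^^^^^^^^^^^^^^^^^^^^^^^^^^^^^^^^^^^^^^^
  File "m2.py", line 4, in rect
    q=np.vstack(cs); w=ray(K,W,q,z)[:,:2].astype(np.float32); r=cv2.minAreaRect(w)
    return _nx.concatenate(arrs, 0, dtype=dtype, casting=casting)
           ~~~~~~~~~~~~~~~^^^^^^^^^^^^^^^^^^^^^^^^^^^^^^^^^^^^^^^
ValueError: need at least one array to concatenate
```

```bash
sed -i 's/    q=np.vstack/    if not cs: return\n    q=np.vstack/' m2.py; python3 m2.py
```

```text
top0 oak110 2 c [570.8  77.1] size [121.7  92.2] ang 6.3
top0 oak130 2 c [571.3  76.6] size [120.7  91.1] ang 6.4
top0 oak150 2 c [571.1  77.2] size [119.4  89.6] ang 6.2
top0 red100 1 c [546.6 -71.2] size [24.7 36. ] ang 76.2
top0 red150 1 c [547.1 -71.6] size [20.3 32.5] ang 75.3
top0 collar 1 c [546.  -69.4] size [48.1 41.8] ang 73.6
wrist1 oak110 2 c [570.8  74.6] size [121.1  90.2] ang 6.4
wrist1 oak130 3 c [570.9  74.6] size [120.8  90.2] ang 6.4
wrist1 oak150 4 c [571.2  74.8] size [120.3  89.8] ang 6.4
wrist1 red100 1 c [546.8 -72.5] size [24.5 36.1] ang 75.4
wrist1 red150 2 c [547.1 -73. ] size [22.6 35. ] ang 76.2
wrist1 red170 2 c [546.3 -76.4] size [15.6 35. ] ang 76.2
wrist1 stand 1 c [547.5 -72.6] size [70.4 79.2] ang 76.2
wrist1 collar 2 c [547.  -72.3] size [48.6 43.7] ang 76.2
```

Call:
play_rows(
  moves=[
    [[1,-2,-30],0],
    [[1,-2,-70],0],
    [[1,-2,-105],0],
    [[1,-2,-135],0],
    [[1,-2,-150],0],
  ],
)

```text
clock: 2.7
position: [545.9, -70.4, 94.1]
tool_rot: [0.119, 0.993, 0.0, -0.001]
ft_force: [-0.6, 1.0, 0.0]
gripper_width: 85.1
grip_force: 0.0
```

Call:
play_rows(
  moves=[
    [[0,0,0],0],
    [[0,0,0],0],
    [[0,0,0],0],
    [[0,0,0],0],
    [[0,0,0],0],
  ],
  jaw=10,
)

```text
clock: 3.32
position: [548.0, -72.2, 96.6]
tool_rot: [0.12, 0.993, -0.0, 0.001]
ft_force: [-0.3, 1.0, 6.8]
gripper_width: 25.3
grip_force: 59.8
```

Call:
play_rows(
  moves=[
    [[0,0,0],0],
    [[0,0,0],0],
    [[0,0,0],0],
    [[0,0,0],0],
    [[0,0,0],0],
  ],
)

```text
clock: 3.95
position: [548.0, -72.2, 96.5]
tool_rot: [0.12, 0.993, -0.0, 0.001]
ft_force: [-0.2, 0.5, 6.2]
gripper_width: 25.5
grip_force: 59.8
```

Call:
play_rows(
  moves=[
    [[0,0,8],0],
    [[0,0,25],0],
    [[0,0,50],0],
    [[0,0,75],0],
    [[0,0,90],0],
  ],
)

```text
clock: 4.58
position: [547.7, -72.2, 187.3]
tool_rot: [0.12, 0.993, -0.0, 0.001]
ft_force: [-0.8, 0.5, -1.9]
gripper_width: 25.4
grip_force: 59.0
```

Call:
play_rows(
  moves=[
    [[5,30,0],4],
    [[10,65,0],9],
    [[16,105,0],14],
    [[21,135,0],18],
    [[24,147.5,0],20.2],
  ],
)

```text
clock: 5.2
position: [570.9, 76.9, 185.4]
tool_rot: [-0.057, 0.998, -0.0, -0.0]
ft_force: [-0.1, -1.2, -1.6]
gripper_width: 25.3
grip_force: 59.1
```

Call:
play_rows(
  moves=[
    [[0,0,0],0],
    [[0,0,0],0],
    [[0,0,0],0],
    [[0,0,0],0],
    [[0,0,0],0],
  ],
)

```text
clock: 5.82
position: [571.2, 75.0, 185.3]
tool_rot: [-0.055, 0.998, -0.0, -0.0]
ft_force: [0.4, -0.4, -0.9]
gripper_width: 25.1
grip_force: 59.1
```

```bash
python3 w.py 2 wrist scene; python3 -c "
import cv2,numpy as np
a=cv2.imread('pics/wrist2.png')[100:400,120:520];b=cv2.imread('pics/scene2.png')[100:400,200:600]
cv2.imwrite('pics/c2.png',np.hstack([a,b]))"
```

```text
5.825 [571.2  75.  185.3] [ 0.35982535 -0.37915326 -0.88316154] 25.12775821444045 59.1428017616272
tool y ang 96.33926741393307 z [-2.90403675e-05 -2.59957694e-05 -9.99999999e-01]
```

View pics/c2.png

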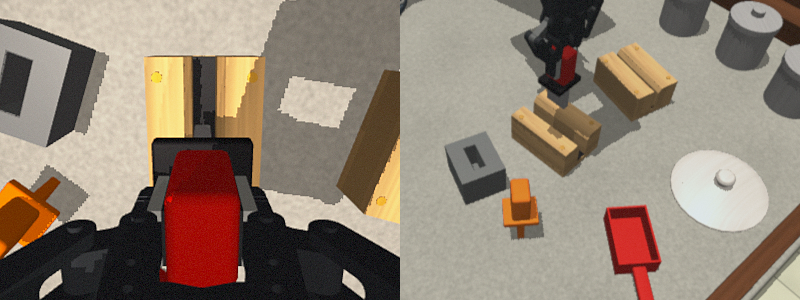

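The blade hangs over the wide groove and in line with it: wrist crop blade (203,130), groove column about 203. The stand is empty at scene crop (475,160). Now I'll lower it.

Call:
play_rows(
  moves=[
    [[0,0,-15],0],
    [[0,0,-30],0],
    [[0,0,-42],0],
    [[0,0,-52],0],
    [[0,0,-60],0],
  ],
)

```text
clock: 6.55
position: [571.1, 75.5, 124.4]
tool_rot: [-0.056, 0.998, 0.0, -0.0]
ft_force: [-0.4, 0.8, -1.5]
gripper_width: 24.9
grip_force: 59.2
```

Call:
play_rows(
  moves=[
    [[0,0,-7],0],
    [[0,0,-14],0],
    [[0,0,-20],0],
    [[0,0,-25],0],
    [[0,0,-28],0],
  ],
)

```text
clock: 7.18
position: [571.2, 75.5, 97.0]
tool_rot: [-0.056, 0.998, -0.0, -0.0]
ft_force: [0.5, 0.3, -1.6]
gripper_width: 25.1
grip_force: 59.2
```

Call:
play_rows(
  moves=[
    [[0,0,-0.5],0],
    [[0,0,-1],0],
    [[0,0,-1.5],0],
    [[0,0,-1.5],0],
    [[0,0,-1.5],0],
  ],
)

```text
clock: 7.8
position: [571.2, 75.5, 96.6]
tool_rot: [-0.056, 0.998, -0.0, 0.0]
ft_force: [-2.1, 0.3, 5.7]
gripper_width: 25.4
grip_force: 60.1
```

Contact came at the same TCP height as in the stand, so the collar is seated. Releasing now.

Call:
play_rows(
  moves=[
    [[0,0,0],0],
    [[0,0,0],0],
    [[0,0,0],0],
    [[0,0,0],0],
    [[0,0,0],0],
  ],
  jaw=85,
)

```text
clock: 8.43
position: [571.2, 75.5, 95.7]
tool_rot: [-0.056, 0.998, -0.0, -0.0]
ft_force: [-0.1, -0.5, -0.7]
gripper_width: 85.0
grip_force: 0.0
```

Call:
play_rows(
  moves=[
    [[0,0,15],0],
    [[0,0,40],0],
    [[0,0,80],0],
    [[0,0,120],0],
    [[0,0,150],0],
  ],
)

```text
clock: 9.05
position: [571.7, 75.5, 248.9]
tool_rot: [-0.056, 0.998, -0.0, 0.002]
ft_force: [0.5, 0.3, -0.0]
gripper_width: 85.0
grip_force: 0.0
```

Call:
play_rows(
  moves=[
    [[-30,0,0],0],
    [[-70,0,0],0],
    [[-100,0,0],0],
    [[-110,0,0],0],
    [[-110,0,0],0],
  ],
)

```text
clock: 9.68
position: [461.8, 75.5, 246.6]
tool_rot: [-0.056, 0.998, -0.0, 0.001]
ft_force: [1.1, 0.1, 0.8]
gripper_width: 85.3
grip_force: 0.0
```

```bash
python3 w.py 3 wrist scene; python3 -c "
import cv2,numpy as np
a=cv2.imread('pics/wrist3.png');b=cv2.imread('pics/scene3.png')[120:360,200:520]
cv2.imwrite('pics/c3.png',np.hstack([cv2.resize(a,(400,300)),cv2.resize(b,(400,300))]))"
```

```text
9.675 [461.8  75.5 246.6] [1.07822977 0.10842663 0.84676765] 85.25524121459908 0.0
tool y ang 96.38493837960341 z [ 2.20762028e-03 -1.29750559e-04 -9.99997555e-01]
```

View pics/c3.png

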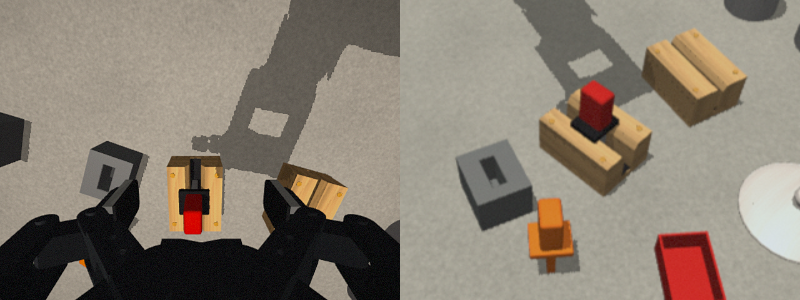

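The gauge stands upright in the wide groove with its collar flat on the oak: scene crop (597,115), wrist (193,205). The gripper is clear and nothing else has moved.

```bash
python3 -c "
from rig import env
print(env.hand_in())"
```

```text
the job is handed in; nothing more can be done
None
```

The red gauge is seated upright in the open runner's groove, collar flat on the oak and gripper clear; I left the yellow and orange gauges alone and handed the job in after about 10 s of robot time (no verdict was returned).

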